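# Shim the rocking kitchen scale and zero it

## Task

The kitchen scale rocks whenever its key is pressed, because the corner under the key has lost its rubber foot and hangs on a bare stub. Without picking anything up, push the wooden shim across the worktop, thin edge first, under that stub until it is just snug and the scale can no longer rock, without jacking the corner up or shoving the scale out of its place. Then zero the scale: press its key all the way down so that the scale stands firm under the press, let it come up again, and leave everything else on the worktop as it stands.

Things in the scene. Friction and masses are not known exactly. Their poses are not given: they have to be found in the camera images.
- kitchen_scale: Loose white kitchen scale, 0.9 kg +-25 %, 210 deep (x) by 155 wide (y): steel platform (top 39 mm up), in front a control strip (top 27 mm) with blank display and one key. Origin: centre, worktop level; x from the front (robot side) to the back, y left, z up. Body underside 10 mm up. Level on three 10 mm rubber feet; front right corner dips 6 mm under about 1 N. Slides at some 4 N sideways.
- bare_stub (a point): Lowest point of the rounded plastic stub (end radius 10 mm) under the scale's front right corner, where the foot is lost: 6 mm above the worktop, at (-85, -60) mm of the scale, 17.5 mm in from its right side and 20 mm in from its front. Axes as the scale's. The rubber feet (18 mm across) are at the other three corners, (-85,+60), (85,+60), (85,-60).
- shim: Loose plain wooden wedge, some 30 g, flat right of the scale, thin edge roughly to the stub: 90 long, 36 wide, 13.5 mm thick at the square back, 1.5 at the thin edge, even slope (6 mm thick 11 mm forward of the middle). Origin: centre of underside; x along its length to the thin edge, z up. Pushed on its back it slides under 0.5 N; resistance rises to some newtons once it meets the stub.
- zero_key (a joint): Travel of the scale's key in m: 0 up, 0.003 fully down. Spring-loaded: it starts to move at about 1.2 N, is fully down at about 4 N and comes up by itself.
- zero_key_top (a point): Centre of the top of the scale's round grey key, 24 mm across, 32.5 mm above the worktop, 5.5 mm above the control strip, at (-76, -48) mm of the scale; pressed straight down. The platform's edge, 6.5 mm higher, is 40 mm behind the key's centre.
- tea_tin: Bystander: squarish green tea canister with a lid, 87x87x110 mm. Origin: centre of its underside.
- spice_a: Bystander: spice jar with a yellow cap, 42 mm across, 96 mm high, between scale and cooktop. Origin: centre of its underside.
- egg_timer: Bystander: round wind-up timer with a ribbed red cap, 64 mm across, 47 mm high. Origin: centre of its underside.
- striped_bowl: Bystander: round white bowl with stripes outside, 150 mm across, 64 mm high. Origin: centre of its underside.
- teaspoon: Bystander: steel teaspoon lying flat, 130x26x11 mm. Origin: centre of its underside.
- tape_roll: Bystander: roll of tan tape lying flat, 98 mm across, 25 mm high. Origin: centre of its underside.

How it is judged:
On the way, in this order (a step that is already met when the one before it is completed fails the run):
1. the shim has been pushed under the bare stub, the scale still level (x of bare_stub in the frame of shim between -0.025 and 0.03 m and y of bare_stub in the frame of shim between -0.0145 and 0.0145 m and angle between kitchen_scale's own z axis and vertical below 0.014 rad), for 0.2 s.
2. the key is pressed down while the shimmed scale stands firm (x of bare_stub in the frame of shim between -0.025 and 0.019 m and y of bare_stub in the frame of shim between -0.0145 and 0.0145 m and angle between kitchen_scale's own z axis and vertical below 0.014 rad and value of joint zero_key above 0.0022 m), for 0.1 s.
At the end, for the whole second after the job is handed in: The shim lies flat with the bare stub over its slope, not more than 8 mm short of snug and within 14 mm of its centre line; the scale stands level within 0.7 degrees, itself and its shimmed corner less than 20 mm from where they were; the key is up; scale and shim are at rest (x of bare_stub in the frame of shim between -0.025 and 0.019 m and y of bare_stub in the frame of shim between -0.0145 and 0.0145 m and angle between kitchen_scale's own z axis and vertical below 0.012 rad and distance of each of kitchen_scale, bare_stub from where it was at the start of the episode below 0.02 m and height (world z) of shim below 0.006 m and value of joint zero_key below 0.0008 m and linear speed of each of kitchen_scale, shim below 0.01 m/s); the robot touches nothing.
It fails at once if the shim is lifted off the worktop (height (world z) of shim above 0.015 m).
It fails at once if the scale is lifted, or tipped by more than 8 degrees (height (world z) of kitchen_scale above 0.015 m or angle between kitchen_scale's own z axis and vertical above 0.14 rad).
It fails at once if the scale, or its shimmed corner, is shoved more than 20 mm out of its place (distance of any of kitchen_scale, bare_stub from where it was at the start of the episode above 0.02 m).
It fails at once if another thing on the worktop is moved by more than 25 mm (distance of any of tea_tin, spice_a, egg_timer, striped_bowl, teaspoon, tape_roll from where it was at the start of the episode above 0.025 m).
It also fails if it takes over 48 s, if anything falls off the work surface, if the arm or the gripper's body presses on something with over 40 N, if the wrist force passes 120 N, or if a joint passes its speed limit or range.

## Robot

A 6-joint arm with a two-finger parallel gripper is mounted at the origin on a cart in front of the work surface, level with it; the furniture and walls round the work are solid. World frame = base frame: x ahead of the robot, y to its left, z up, the work surface at z = 0. Lengths are in m, angles in rad, forces in N, time in s.
With the tool pointing down it reaches from about 0.375 to 0.975 m from the base axis. Payload 3.8 kg.
Tool frame: the origin (TCP) lies where the fingers leave the gripper's body, on its centre line; the fingertips stand 73 mm ahead of it and the grasp point (between the pads) lies 54 mm ahead of it (nose_length is the distance from the TCP to the fingertips, in m); z points along the fingers, y is the line along which they close (so a half turn about z gives the same grasp; the last joint's range is limited). The gripper opens to 85 mm and grips with 20 to 120 N. Pads are 22 mm wide; open, the fingers measure 114 mm over their backs; the gripper's body (76 mm by 85 mm) begins 54 mm behind the grasp point. The pads swing forward as they close: fully open they stand 13 mm farther back than shut.
Start: joints at [-1.351, 0.264, 1.604, -0, 1.274, -0.037], TCP at [0.171, -0.653, 0.304] pointing down, gripper open.
Joint ranges: [-2.63, 2.63], [-0.94, 2.18], [0.31, 2.57], [-1.31, 4.45], [0, 2.66], [-2.55, 2.55]. Speed limits (rad/s): [2.57, 2.57, 3.14, 3.14, 3.14, 3.14].

## Interface

Orientations are given as a rotation vector (axis times angle).
In Python, from workcell import read_state, read_camera, calibration, finish_job, look_for, cut_out, tip_of, nose_length gives the robot as it stands.
- The arm moves only by the tool step_arm, never from a script. Its argument "targets" is a list of rows, each a list of 3 entries, a list of its own where there are three numbers: the turn, a rotation vector about the tool's x, y, z in rad, then the shift along the tool's x, y, z in mm, then the finger opening in mm, from 0 to 85.4. In form: [[[ax, ay, az], [x, y, z], grip], ...]. A call has 1 to 5 rows; each row shifts and turns the commanded pose from where the row before left it, along the tool's axes as they then stand; what a row does not reach is not made up. A row lasts 1/12 s, in which the tool goes at most 41.7 mm and 7.16 degrees, less where a joint would pass 70% of its speed; a pose out of reach is approached as far as the arm can. A call with a gripper value outside its range is refused whole. The fingers move at their own pace and stop on an object; "grip_force" is the grip in N (left out, the last holds). Time passes only in rows, so rows that do not move let the fingers close. It gives the time, the measured TCP pose, the force, the opening and the grip force at its end, in the units of the state.
- read_state(): the state, without advancing time (a new reading comes with each control period).
- read_camera(name): name is "side" or "top"; returns the picture (420x560x3 uint8, red, green, blue); there is no depth.
- calibration(name): a dict with "camera_matrix" (3x3 intrinsics, pixels), "dist_coeffs" ([k1, k2, p1, p2, k3] as OpenCV has them; the pictures are not rectified), "R" (3x3) and "t" (3): a world point X has camera coordinates R X + t. Camera axes: x right, y down, z forward; pixel columns grow to the right and rows downward; lengths in m; the calibration is good to about 2 mm. A picture is of the moment at which its call begins. calibration takes no time and is no camera call.
- finish_job(): hands the job in; it is judged then, once.
Trained networks look in the newest picture that a camera, given by its name, has taken for a name from the list of things; names that differ only in an ending like _2 or _b are one class to them, and where a whole thing is asked for, a point or a joint stands for the part that bears it (a point fixed in the world has none). Each returns a list of dicts, best first, with "score" (0 to 1); they miss things now and then, are a little off and sometimes report something else, mostly with a low value. They report only what shows in the picture. A call takes as long as a camera call.
- look_for(camera, query): "extent" ([left, top, right, bottom] in pixels, round what is visible of it).
- cut_out(camera, query): "region" (420x560 bool, what is visible of it) and "extent" ([left, top, right, bottom] in pixels, round what is visible of it).
- tip_of(camera, query): "at" ([row, column] in pixels: a listed point, or the origin of a listed thing).
The state is a dict: "time": time; "q": joint angles; "joint_vel": joint speeds; "joint_torque": joint torques, N m; "tool_pos": TCP position; "tcp_rot": TCP orientation; "wrist_force": force on the tool from outside, world axes, zero at the start; "torque": the same for the moment, N m; "width": opening from 0.0 (shut) to 1.0 (fully open); "grip_force": force on a finger pad.
Only numpy, scipy, OpenCV 4.12 (cv2) and the standard library are available. Lean on these libraries where they do the work, as an engineer would, in place of code of your own. Each camera call takes 0.05 s, during which the arm holds its last target. There are 200 camera calls.

## Working session

There is one attempt and no reset: what is moved stays moved. The work goes in short steps, Python scripts to look and compute and a tool call to move; the robot and the scene stay as the last step left them, time stands still between calls to the robot, and variables do not carry over. Pictures are saved under pics/ and viewed, at most 10 in all, crops included, and the job is handed in when it is done.

Besides the shell and the picture viewer there is one more tool, called after "Emit:" by a JSON object that holds its "name" and its "arguments", one argument or row to a line. step_arm: Moves the arm, as the interface text tells. Its arguments: {"type":"object","properties":{"targets":{"type":"array","items":{"type":"array"}},"grip_force":{"type":"number"}},"required":["targets"]}

```bash
mkdir -p pics; cat > h.py <<'E'
import numpy as np, cv2
from workcell import *
def ray(cam,row,col,z):
    c=calibration(cam);K=np.array(c["camera_matrix"]);R=np.array(c["R"]);t=np.array(c["t"])
    p=cv2.undistortPoints(np.array([[[col,row]]],float),K,np.array(c["dist_coeffs"]))[0,0]
    o=-R.T@t;d=R.T@np.array([p[0],p[1],1.]);return o+d*(z-o[2])/d[2]
def proj(cam,X):
    c=calibration(cam);r,_=cv2.Rodrigues(np.array(c["R"]))
    return cv2.projectPoints(np.array(X,float).reshape(-1,1,3),r,np.array(c["t"]),np.array(c["camera_matrix"]),np.array(c["dist_coeffs"]))[0][:,0]
def save(cam,n):
    im=read_camera(cam);cv2.imwrite(f"pics/{n}.png",im[:,:,::-1]);return im
E
python3 - <<'E'
from h import *
s=read_state();print(s)
for c in("top","side"):
    save(c,c+"0"); k=calibration(c);print(c,-np.array(k["R"]).T@np.array(k["t"]),k["camera_matrix"])
    for q,z in(("shim",0),("kitchen_scale",0),("zero_key_top",.0325),("bare_stub",.006)):
        for d in tip_of(c,q)[:1]: print(c,q,d["at"],round(d["score"],2),ray(c,*d["at"],z).round(4))
for q in("shim","kitchen_scale"):
    d=cut_out("top",q)
    if d:
        m=d[0]["region"].astype(np.uint8);print(q,d[0]["score"],m.sum(),d[0]["extent"])
        cs,_=cv2.findContours(m,0,2);c=max(cs,key=cv2.contourArea);b=cv2.boxPoints(cv2.minAreaRect(c))
        for p in b: print(p,ray("top",p[1],p[0],.004 if q=="shim" else .039).round(4))
E
```

```text
{'time': 0.0, 'q': array([-1.35090642e+00,  2.64763151e-01,  1.60539806e+00,  1.02569943e-05,
        1.27368571e+00, -3.69264157e-02]), 'joint_vel': array([-0.00141014, -0.00054221, -0.00060719, -0.00059607,  0.0003332 ,
       -0.00058229]), 'joint_torque': array([ 1.55383568e-04, -5.15110230e+01, -3.67316866e+01, -2.90511280e-04,
        1.29021736e-02, -1.50772757e-05]), 'tool_pos': array([ 0.17130983, -0.65230524,  0.30254211]), 'tcp_rot': array([-3.11350125e+00, -4.02006168e-01,  3.07927702e-04]), 'wrist_force': array([0.06413699, 0.30884516, 0.11430104]), 'torque': array([-0.00849435, -0.02347296,  0.06019492]), 'grip_force': 0.0, 'width': 1.0004615810076258}
top [-1.20492644e-01 -3.30571815e-04  1.22382453e+00] [[441.17204354   0.         286.0491934 ]
 [  0.         441.17204354 204.11043738]
 [  0.           0.           1.        ]]
top shim [246.1, 323.5] 0.58 [0.4395 0.048  0.    ]
top kitchen_scale [201.6, 230.3] 0.87 [0.5039 0.373  0.    ]
top zero_key_top [222.8, 244.5] 0.46 [0.43   0.2957 0.0325]
top bare_stub [164.1, 281.4] 0.62 [0.6868 0.2577 0.006 ]
side [0.13696783 1.17581629 0.87953031] [[495.16968879   0.         290.64916835]
 [  0.         495.16968879 210.90712114]
 [  0.           0.           1.        ]]
side shim [320.2, 211.6] 0.74 [0.5351 0.5823 0.    ]
side kitchen_scale [261.4, 263.7] 0.61 [0.5022 0.3722 0.    ]
side zero_key_top [241.6, 296.4] 0.5 [0.4407 0.3062 0.0325]
side bare_stub [244.2, 302.1] 0.8 [0.4331 0.2827 0.006 ]
shim 0.59 296 [312.5, 239.4, 341.6, 254.0]
[314. 240.] [0.449  0.0807 0.004 ]
[342. 240.] [ 0.4736 -0.0012  0.004 ]
[342. 251.] [ 0.438  -0.0097  0.004 ]
[314. 251.] [0.4138 0.0712 0.004 ]
kitchen_scale 0.62 3066 [199.2, 170.2, 258.8, 235.9]
[201.3179  229.43352] [0.3678 0.4113 0.039 ]
[211.1098  165.78612] [0.5925 0.4687 0.039 ]
[261.45663 173.53178] [0.6111 0.3013 0.039 ]
[251.66473 237.17918] [0.3879 0.2578 0.039 ]
```

```bash
python3 - <<'E'
import cv2
a=cv2.imread("pics/top0.png")[140:290,180:380];cv2.imwrite("pics/top0c.png",cv2.resize(a,(800,600),interpolation=cv2.INTER_CUBIC))
E
```

```text
(no output)
```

View pics/top0c.png

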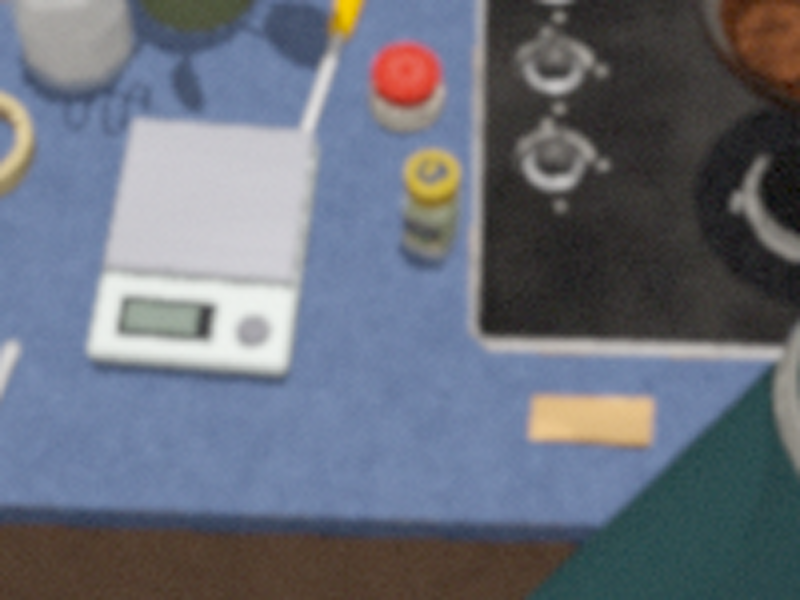

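View pics/side0.png

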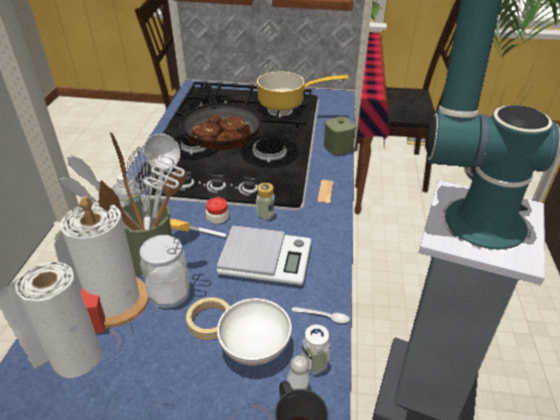

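The top crop shows the scale at crop (90..316, 118..375), its key at crop (253,330) (full picture col 243, row 222.5), and the shim at crop (528..656, 395..447). The side view shows the shim clear near (326,190) and the scale near (265,255). I'll zoom the side view for corner pixels.

```bash
python3 - <<'E'
import cv2
a=cv2.imread("pics/side0.png")[170:290,205:365];cv2.imwrite("pics/side0c.png",cv2.resize(a,(800,600),interpolation=cv2.INTER_CUBIC))
E
```

```text
(no output)
```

View pics/side0c.png

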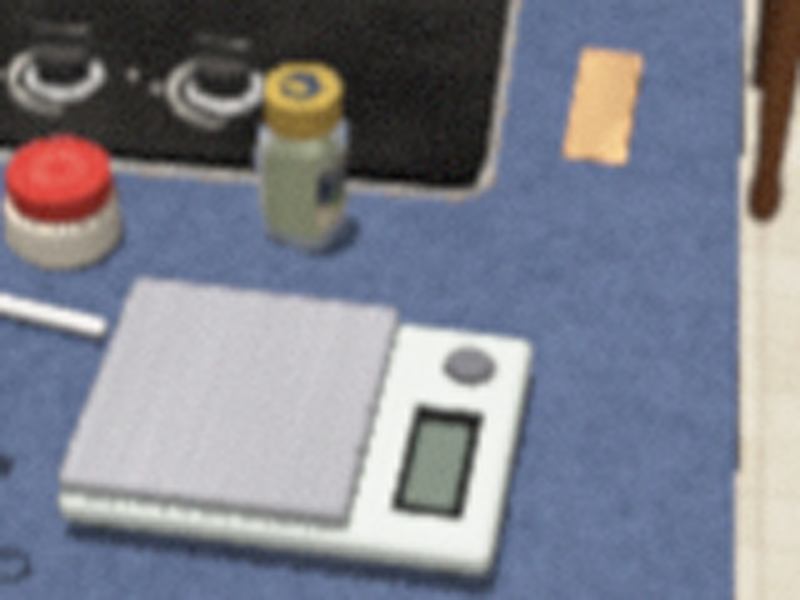

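```bash
cat > fit.py <<'E'
from h import *
from scipy.optimize import least_squares
def fit(model,obs,x0):
    # obs: list (cam,model index,(col,row)); per-camera 2 px shift absorbed? no, calibration good
    def W(p):
        c,s=np.cos(p[2]),np.sin(p[2]);m=np.array(model)
        return np.c_[p[0]+c*m[:,0]-s*m[:,1],p[1]+s*m[:,0]+c*m[:,1],m[:,2]]
    def f(p):
        w=W(p);return np.concatenate([proj(c,w[i])[0]-np.array(o) for c,i,o in obs])
    r=least_squares(f,x0,loss="soft_l1");return r.x,r.fun.reshape(-1,2)
def t(x,y):return(180+x/4-.375,140+y/4-.375)
def s(x,y):return(205+x/5-.4,170+y/5-.4)
E
cat > init.py <<'E'
from fit import *
S=[(-.076,-.048,.0325),(-.105,-.0775,.027),(-.105,.0775,.027),(.105,-.0775,.039),(.105,.0775,.039)]
O=[("top",0,t(253,330)),("top",1,t(286,371)),("top",2,t(90,355)),("top",3,t(316,130)),("top",4,t(132,119)),
("side",0,s(470,366)),("side",1,s(532,340)),("side",2,s(492,562)),("side",3,s(137,279)),("side",4,s(61,488))]
H=[(.045,.018,.0015),(.045,-.018,.0015),(-.045,.018,.0135),(-.045,-.018,.0135)]
Q=[("top",0,t(528,443)),("top",1,t(532,395)),("top",2,t(653,447)),("top",3,t(656,397)),
("side",0,s(627,164)),("side",1,s(565,157)),("side",2,s(642,53)),("side",3,s(585,47))]
for n,m,o,x0 in(("scale",S,O,[.5,.37,0]),("shim",H,Q,[.44,.045,1.57])):
    for cam in("top","side",None):
        p,r=fit(m,[q for q in o if cam in(None,q[0])],x0);print(n,cam,p.round(4))
    print(r.round(1).tolist())
    c,si=np.cos(p[2]),np.sin(p[2])
    for k in([(-.085,-.06),(-.076,-.048)] if n=="scale" else [(-.045,0),(.045,0)]):
        print(k,(p[0]+c*k[0]-si*k[1]).round(4),(p[1]+si*k[0]+c*k[1]).round(4))
E
python3 init.py
```

```text
scale top [0.4948 0.3634 0.2114]
scale side [0.4975 0.3705 0.2176]
scale None [0.4965 0.3672 0.2179]
[[-0.6, -0.8], [-0.2, -1.0], [-1.7, -0.6], [-0.5, -0.7], [-1.8, -0.9], [1.1, -1.0], [1.4, -0.5], [1.6, -0.8], [0.3, -1.2], [-0.5, -0.7]]
(-0.085, -0.06) 0.4265 0.2902
(-0.076, -0.048) 0.4327 0.3039
shim top [0.444  0.0369 1.7733]
shim side [0.4487 0.0397 1.7831]
shim None [0.4472 0.0381 1.7793]
[[0.6, -1.6], [0.2, -0.3], [-0.5, -1.9], [-0.9, -0.3], [0.6, -0.6], [0.6, -0.6], [0.9, 0.3], [0.4, 0.2]]
(-0.045, 0) 0.4565 -0.0059
(0.045, 0) 0.4379 0.0821
```

Emit:
{"name": "step_arm", "arguments": {
  "targets": [
    [[0,0,-0.1163],[0,0,0],10],
    [[0,0,-0.1163],[0,0,0],10],
    [[0,0,-0.1163],[0,0,0],10],
    [[0,0,-0.1163],[0,0,0],10],
    [[0,0,-0.1163],[0,0,0],10]
  ]
}}

```text
time: 1.02
tool_pos: [0.1714, -0.6529, 0.304]
tcp_rot: [2.866, 1.287, -0.0]
wrist_force: [0.1, 0.1, -1.2]
width: 0.296
grip_force: 0.0
```

Emit:
{"name": "step_arm", "arguments": {
  "targets": [
    [[0,0,-0.1163],[0,0,0],10],
    [[0,0,-0.1163],[0,0,0],10],
    [[0,0,-0.1163],[0,0,0],10],
    [[0,0,-0.1163],[0,0,0],10],
    [[0,0,-0.1163],[0,0,0],10]
  ]
}}

```text
time: 1.43
tool_pos: [0.1714, -0.6529, 0.3039]
tcp_rot: [2.377, 2.054, -0.0]
wrist_force: [0.0, 1.0, 0.3]
width: 0.119
grip_force: 0.0
```

Emit:
{"name": "step_arm", "arguments": {
  "targets": [
    [[0,0,-0.1163],[0,0,0],10],
    [[0,0,-0.1163],[0,0,0],10],
    [[0,0,0],[30,17,0],10],
    [[0,0,0],[30,17,0],10],
    [[0,0,0],[30,17,0],10]
  ]
}}

```text
time: 1.85
tool_pos: [0.215, -0.5582, 0.3036]
tcp_rot: [-2.13, -2.309, -0.0]
wrist_force: [0.3, -1.1, 0.0]
width: 0.119
grip_force: 0.0
```

Emit:
{"name": "step_arm", "arguments": {
  "targets": [
    [[0,0,0],[30,17,0],10],
    [[0,0,0],[30,17,0],10],
    [[0,0,0],[30,17,0],10],
    [[0,0,0],[30,17,0],10],
    [[0,0,0],[30,17,0],10]
  ]
}}

```text
time: 2.27
tool_pos: [0.2878, -0.4011, 0.3041]
tcp_rot: [2.129, 2.309, -0.0]
wrist_force: [1.2, -0.6, 0.7]
width: 0.121
grip_force: 0.0
```

Emit:
{"name": "step_arm", "arguments": {
  "targets": [
    [[0,0,0],[30,17,0],10],
    [[0,0,0],[30,17,0],10],
    [[0,0,0],[30,17,0],10],
    [[0,0,0],[30,17,0],10],
    [[0,0,0],[30,17,0],10]
  ]
}}

```text
time: 2.68
tool_pos: [0.3602, -0.2446, 0.3043]
tcp_rot: [2.129, 2.309, 0.0]
wrist_force: [0.3, -0.2, 0.1]
width: 0.124
grip_force: 0.0
```

Emit:
{"name": "step_arm", "arguments": {
  "targets": [
    [[0,0,0],[29,16,10],10],
    [[0,0,0],[29,16,25],10],
    [[0,0,0],[29,16,25],10],
    [[0,0,0],[29,16,25],10],
    [[0,0,0],[29,16,25],10]
  ]
}}

```text
time: 3.1
tool_pos: [0.4284, -0.0935, 0.1936]
tcp_rot: [2.128, 2.309, 0.002]
wrist_force: [0.7, -1.0, 0.1]
width: 0.117
grip_force: 0.0
```

Emit:
{"name": "step_arm", "arguments": {
  "targets": [
    [[0,0,0],[29,16,25],10],
    [[0,0,0],[25,17,25],10],
    [[0,0,0],[0,0,20],10],
    [[0,0,0],[0,0,0],10]
  ]
}}

```text
time: 3.43
tool_pos: [0.4537, -0.0367, 0.1201]
tcp_rot: [-2.121, -2.309, 0.007]
wrist_force: [0.1, -0.6, 0.3]
width: 0.119
grip_force: 0.0
```

```bash
python3 - <<'E'
from h import *
s=read_state();print(s["tool_pos"],nose_length() if callable(nose_length) else nose_length, s["wrist_force"])
print(ray("top",226,300,0.003), "cap",ray("top",140+43,180+108,.096))
save("side","side1");save("top","top1")
a=cv2.imread("pics/side1.png")[150:250,250:383];b=cv2.imread("pics/top1.png")[190:290,280:413]
cv2.imwrite("pics/m1.png",np.hstack([cv2.resize(a,(400,300),interpolation=2),cv2.resize(b,(400,300),interpolation=2)]))
E
```

```text
[ 0.45373741 -0.03666078  0.12006948] 0.0726 [ 0.06357086 -0.61619181  0.27472419]
[0.48306776 0.13472679 0.003     ] cap [0.56655865 0.1990959  0.096     ]
```

View pics/m1.png

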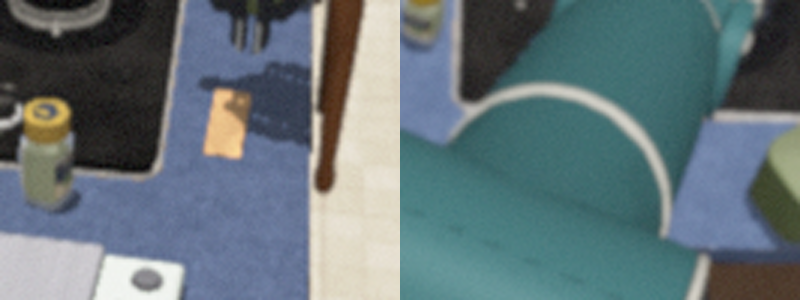

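The shim sits untouched below the open gap of the two fingertips (crop (228,122) and (240,50)/(262,50)); the arm hides the worktop from the top camera, so the side camera guides. Descend behind its back.

Emit:
{"name": "step_arm", "arguments": {
  "targets": [
    [[0,0,0],[0,4,15],10],
    [[0,0,0],[0,0,15],10],
    [[0,0,0],[0,0,13],10],
    [[0,0,0],[0,0,0],10]
  ]
}}

```text
time: 3.87
tool_pos: [0.4597, -0.0393, 0.0807]
tcp_rot: [-2.131, -2.308, 0.001]
wrist_force: [-1.6, -0.1, -0.2]
width: 0.116
grip_force: 0.0
```

Emit:
{"name": "step_arm", "arguments": {
  "targets": [
    [[0,0,0],[6,0,0],10],
    [[0,0,0],[6,0,0],10],
    [[0,0,0],[6,0,0],10],
    [[0,0,0],[6,0,0],10],
    [[0,0,0],[6,0,0],10]
  ]
}}

```text
time: 4.28
tool_pos: [0.4584, -0.0077, 0.0818]
tcp_rot: [2.128, 2.309, 0.002]
wrist_force: [-0.3, 0.1, -0.3]
width: 0.119
grip_force: 0.1
```

Emit:
{"name": "step_arm", "arguments": {
  "targets": [
    [[0,0,0],[8,0,0],10],
    [[0,0,0],[8,0,0],10],
    [[0,0,0],[8,0,0],10],
    [[0,0,0],[8,0,0],10],
    [[0,0,0],[0,0,0],10]
  ]
}}

```text
time: 4.7
tool_pos: [0.455, 0.025, 0.0808]
tcp_rot: [-2.127, -2.311, -0.0]
wrist_force: [-0.2, -0.5, 0.3]
width: 0.117
grip_force: 0.0
```

```bash
python3 - <<'E'
from h import *
s=read_state();print(s["tool_pos"],s["tcp_rot"],s["wrist_force"])
save("side","side2");print(tip_of("side","shim")[:1])
a=cv2.imread("pics/side2.png")[150:270,245:405]
cv2.imwrite("pics/m2.png",cv2.resize(a,(800,600),interpolation=2))
E
```

```text
[0.45496121 0.02496998 0.080764  ] [-2.12702825e+00 -2.31126527e+00 -4.24982080e-05] [-0.21602481 -0.48409983  0.25902425]
[{'at': [202.6, 317.6], 'score': 0.58}]
```

View pics/m2.png

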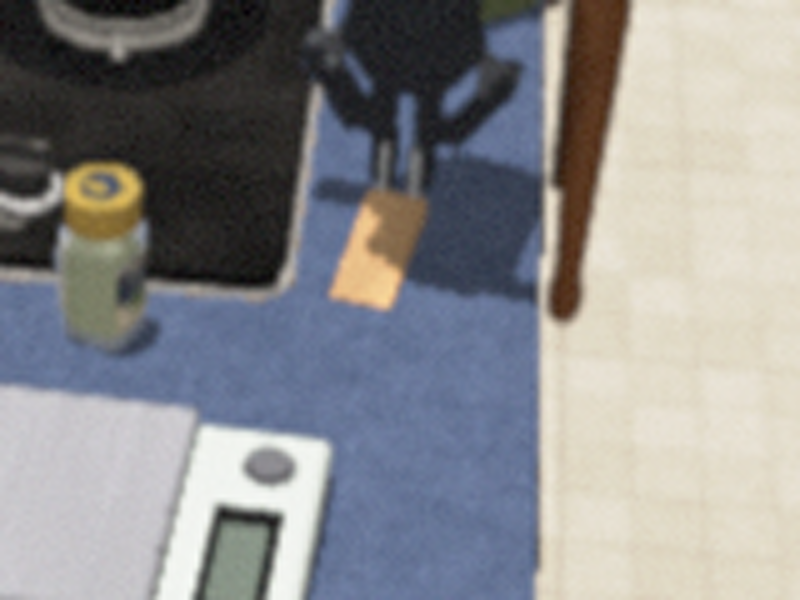

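The shim is squarely against both fingertips, its thin corners at crop (330,296) and (392,308), back corners (368,188) and (428,200). I'll fit its pose from these against the stub as seen by the same camera.

```bash
cat > rel.py <<'E'
from fit import *
H=[(.045,.018,.0015),(.045,-.018,.0015),(-.045,.018,.0135),(-.045,-.018,.0135)]
def rel(pts,off,k,stub=(.4275,.2936)):
    Q=[("side",i,(off[0]+x/k-.5+.5/k,off[1]+y/k-.5+.5/k)) for i,(x,y) in pts]
    p,r=fit(H,Q,[.44,.1,1.65]);c,s=np.cos(p[2]),np.sin(p[2]);d=np.array(stub)-p[:2]
    print("shim",p.round(4),"stub in shim",(c*d[0]+s*d[1]).round(4),(-s*d[0]+c*d[1]).round(4),r.round(1).tolist())
    return p
E
python3 - <<'E'
from rel import *
rel([(0,(392,309)),(1,(330,297)),(2,(428,202)),(3,(368,190))],(245,150),5)
E
```

```text
shim [0.4488 0.0858 1.6615] stub in shim 0.2089 0.0024 [[-0.0, 0.1], [-0.0, 0.1], [-0.0, -0.2], [0.1, 0.0]]
```

Emit:
{"name": "step_arm", "arguments": {
  "targets": [
    [[0,0,0],[3,0,2],10],
    [[0,0,0],[10,-0.3,1],10],
    [[0,0,0],[10,-0.3,0],10],
    [[0,0,0],[10,-0.3,0],10],
    [[0,0,0],[10,-0.3,0],10]
  ]
}}

```text
time: 5.22
tool_pos: [0.4503, 0.0673, 0.0778]
tcp_rot: [-2.129, -2.31, 0.0]
wrist_force: [0.3, 0.5, -0.4]
width: 0.118
grip_force: 0.1
```

Emit:
{"name": "step_arm", "arguments": {
  "targets": [
    [[0,0,0],[10,-0.3,0],10],
    [[0,0,0],[10,-0.3,0],10],
    [[0,0,0],[10,-0.3,0],10],
    [[0,0,0],[10,-0.3,0],10],
    [[0,0,0],[10,-0.3,0],10]
  ]
}}

```text
time: 5.63
tool_pos: [0.4448, 0.1171, 0.0779]
tcp_rot: [2.129, 2.31, 0.0]
wrist_force: [0.1, -0.6, -0.2]
width: 0.118
grip_force: 0.1
```

Emit:
{"name": "step_arm", "arguments": {
  "targets": [
    [[0,0,0],[10,-0.3,0],10],
    [[0,0,0],[10,-0.3,0],10],
    [[0,0,0],[10,-0.3,0],10],
    [[0,0,0],[10,0,0],10],
    [[0,0,0],[6,0,0],10]
  ]
}}

```text
time: 6.05
tool_pos: [0.4403, 0.163, 0.0779]
tcp_rot: [-2.128, -2.311, -0.0]
wrist_force: [-0.5, -1.3, 0.2]
width: 0.124
grip_force: 0.2
```

```bash
python3 - <<'E'
from h import *
s=read_state();print(s["tool_pos"],s["tcp_rot"],s["wrist_force"])
save("side","side3")
a=cv2.imread("pics/side3.png")[190:290,240:373]
cv2.imwrite("pics/m3.png",cv2.resize(a,(798,600),interpolation=2))
E
```

```text
[0.4402618  0.16303385 0.0779111 ] [-2.12832115e+00 -2.31072501e+00 -3.96508457e-04] [-0.51306722 -1.29353369  0.17593845]
```

View pics/m3.png

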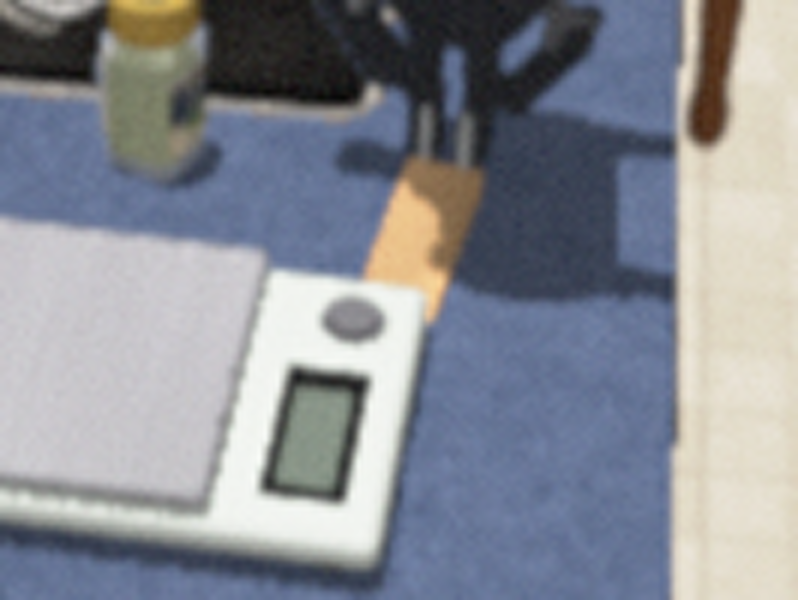

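The shim's back corners are at crop (408,158)/(485,170); its thin edge is just under the scale, one thin corner visible at (430,321). Fit the relation again.

```bash
python3 - <<'E'
from rel import *
rel([(0,(430,321)),(2,(485,170)),(3,(408,158))],(240,190),6)
E
```

```text
shim [0.4351 0.2206 1.6398] stub in shim 0.0734 0.0025 [[0.1, -0.2], [-0.1, 0.5], [0.0, -0.2]]
```

Emit:
{"name": "step_arm", "arguments": {
  "targets": [
    [[0,0,0],[9,0,0],10],
    [[0,0,0],[9,0,0],10],
    [[0,0,0],[9,0,0],10],
    [[0,0,0],[9,0,0],10],
    [[0,0,0],[6,0,0],10]
  ]
}}

```text
time: 6.52
tool_pos: [0.4369, 0.2047, 0.0779]
tcp_rot: [-2.129, -2.31, -0.0]
wrist_force: [0.2, -0.8, -0.4]
width: 0.113
grip_force: 0.1
```

Emit:
{"name": "step_arm", "arguments": {
  "targets": [
    [[0,0,0],[2,0,0],10],
    [[0,0,0],[2,0,0],10],
    [[0,0,0],[1,0,0],10],
    [[0,0,0],[0,0,0],10]
  ]
}}

```text
time: 6.85
tool_pos: [0.4364, 0.2086, 0.0779]
tcp_rot: [-2.129, -2.31, 0.0]
wrist_force: [-0.7, 0.2, -0.6]
width: 0.116
grip_force: 0.0
```

```bash
python3 - <<'E'
from h import *
f=[]
for i in range(5): read_camera("side");s=read_state();f.append(s["wrist_force"])
print(s["tool_pos"],np.mean(f,0),np.std(f,0),tip_of("side","zero_key_top")[:1])
save("side","side4")
a=cv2.imread("pics/side4.png")[190:290,240:373]
cv2.imwrite("pics/m4.png",cv2.resize(a,(798,600),interpolation=2))
E
```

```text
[0.43649509 0.20834844 0.07784576] [-3.63495045e-01  1.50021318e-02 -2.73901756e-04] [0.59475581 0.60039729 0.32403234] [{'at': [241.4, 297.7], 'score': 0.6}]
```

View pics/m4.png

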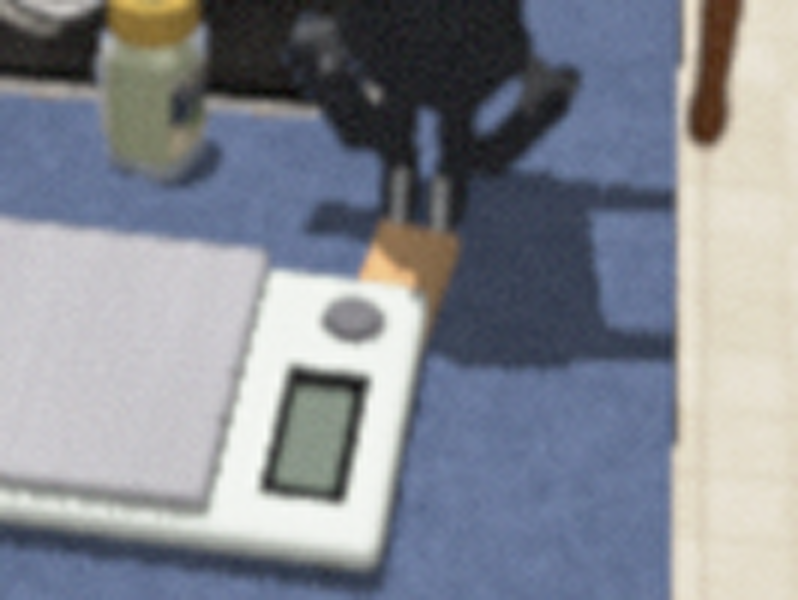

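The scale has not moved, the shim's back corners are at crop (383,222)/(460,236), and there is no resistance yet. Creep on, watching force.

Emit:
{"name": "step_arm", "arguments": {
  "targets": [
    [[0,0,0],[1.5,0,0],10],
    [[0,0,0],[1.5,0,0],10],
    [[0,0,0],[1.5,0,0],10],
    [[0,0,0],[1.5,0,0],10],
    [[0,0,0],[1,0,0],10]
  ]
}}

```text
time: 7.62
tool_pos: [0.4359, 0.2158, 0.0779]
tcp_rot: [-2.129, -2.31, -0.0]
wrist_force: [-1.0, 0.1, 0.1]
width: 0.119
grip_force: 0.1
```

Emit:
{"name": "step_arm", "arguments": {
  "targets": [
    [[0,0,0],[1,0,0],10],
    [[0,0,0],[1,0,0],10]
  ]
}}

```text
time: 7.78
tool_pos: [0.4357, 0.2177, 0.0779]
tcp_rot: [2.129, 2.31, -0.0]
wrist_force: [-0.9, 0.2, -0.5]
width: 0.116
grip_force: 0.1
```

```bash
cat > f.py <<'E'
from h import *
f=[]
for i in range(6): read_camera("side");s=read_state();f.append(s["wrist_force"])
print(s["tool_pos"],np.mean(f,0).round(2))
E
python3 f.py
```

```text
[0.43576461 0.21756738 0.0778888 ] [-0.15  0.09  0.16]
```

Emit:
{"name": "step_arm", "arguments": {
  "targets": [
    [[0,0,0],[1,0,0],10],
    [[0,0,0],[1,0,0],10],
    [[0,0,0],[1,0,0],10]
  ]
}}

```text
time: 8.33
tool_pos: [0.4355, 0.2206, 0.0779]
tcp_rot: [-2.129, -2.31, 0.0]
wrist_force: [-0.3, -0.7, 0.5]
width: 0.115
grip_force: 0.1
```

Emit:
{"name": "step_arm", "arguments": {
  "targets": [
    [[0,0,0],[1,0,0],10],
    [[0,0,0],[0,0,0],10]
  ]
}}

```text
time: 8.5
tool_pos: [0.4355, 0.2217, 0.0779]
tcp_rot: [2.129, 2.31, 0.0]
wrist_force: [-0.4, -0.2, -0.0]
width: 0.116
grip_force: 0.0
```

```bash
python3 f.py
```

```text
[0.43547047 0.22158689 0.07793235] [-0.03 -0.18  0.3 ]
```

Emit:
{"name": "step_arm", "arguments": {
  "targets": [
    [[0,0,0],[1,0,0],10],
    [[0,0,0],[1,0,0],10],
    [[0,0,0],[0,0,0],10]
  ]
}}

```text
time: 9.05
tool_pos: [0.4352, 0.2232, 0.0779]
tcp_rot: [2.128, 2.31, -0.001]
wrist_force: [0.4, -3.8, 1.2]
width: 0.115
grip_force: 1.8
```

```bash
python3 f.py
```

```text
[0.43521104 0.223247   0.07784667] [ 0.1  -4.22  1.99]
```

Resistance rose to about 4 N at the predicted place: snug. Back off, rise and close the fingers.

Emit:
{"name": "step_arm", "arguments": {
  "targets": [
    [[0,0,0],[-5,0,0],10],
    [[0,0,0],[-15,0,0],10],
    [[0,0,0],[-15,0,0],10],
    [[0,0,0],[0,0,-30],10],
    [[0,0,0],[0,0,-35],5]
  ]
}}

```text
time: 9.77
tool_pos: [0.4354, 0.1874, 0.1405]
tcp_rot: [-2.128, -2.305, 0.009]
wrist_force: [1.3, 0.8, 0.1]
width: 0.059
grip_force: 0.0
```

Emit:
{"name": "step_arm", "arguments": {
  "targets": [
    [[0,0,0],[0,0,-15],0],
    [[0,0,0],[0,0,0],0],
    [[0,0,0],[0,0,0],0]
  ]
}}

```text
time: 10.02
tool_pos: [0.439, 0.1892, 0.1591]
tcp_rot: [2.129, 2.309, 0.006]
wrist_force: [-0.1, -0.7, -1.2]
width: 0.002
grip_force: 0.0
```

```bash
python3 f.py; python3 - <<'E'
from h import *
print(nose_length() if callable(nose_length) else nose_length,read_state()["width"])
save("side","side5")
for c in("side",):
  d=tip_of(c,"zero_key_top");print(d and (d[0],ray(c,*d[0]["at"],.0325)))
a=cv2.imread("pics/side5.png")[190:290,240:373]
cv2.imwrite("pics/m5.png",cv2.resize(a,(798,600),interpolation=2))
E
```

```text
[0.43717895 0.18844014 0.15642325] [ 0.47 -0.09  0.21]
0.0726 0.003304848503888452
({'at': [242.1, 296.9], 'score': 0.39}, array([0.4389121 , 0.30749874, 0.0325    ]))
```

View pics/m5.png

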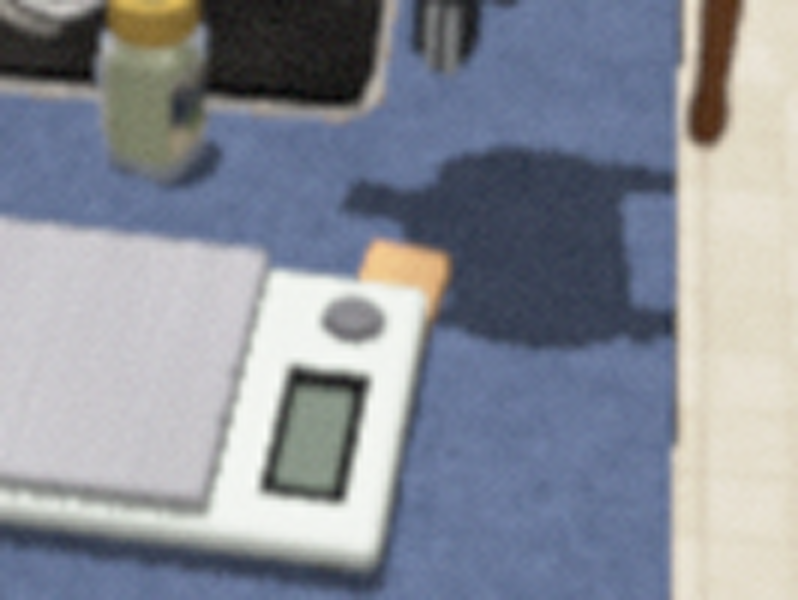

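Scale unmoved at the same pixels, shim tucked in with back corners at crop (372,240)/(450,254), key at (353,319). Now over the key.

Emit:
{"name": "step_arm", "arguments": {
  "targets": [
    [[0,0,0],[25,2,0],0],
    [[0,0,0],[30,2,0],0],
    [[0,0,0],[30,2,10],0],
    [[0,0,0],[30,1.5,15],0],
    [[0,0,0],[0,0,10],0]
  ]
}}

```text
time: 10.83
tool_pos: [0.4367, 0.3082, 0.1225]
tcp_rot: [-2.126, -2.312, -0.005]
wrist_force: [0.3, -0.3, 0.0]
width: 0.001
grip_force: 0.0
```

Emit:
{"name": "step_arm", "arguments": {
  "targets": [
    [[0,0,0],[0,0,5],0],
    [[0,0,0],[0,0,0],0],
    [[0,0,0],[0,0,0],0]
  ]
}}

```text
time: 11.08
tool_pos: [0.4357, 0.3028, 0.1172]
tcp_rot: [-2.129, -2.309, 0.003]
wrist_force: [0.2, -1.3, 0.5]
width: -0.003
grip_force: 0.0
```

```bash
python3 f.py; python3 - <<'E'
from h import *
save("side","side6")
a=cv2.imread("pics/side6.png")[190:290,240:373]
cv2.imwrite("pics/m6.png",cv2.resize(a,(798,600),interpolation=2))
E
```

```text
[0.43675146 0.30355774 0.11864257] [0.01 0.47 0.04]
```

View pics/m6.png

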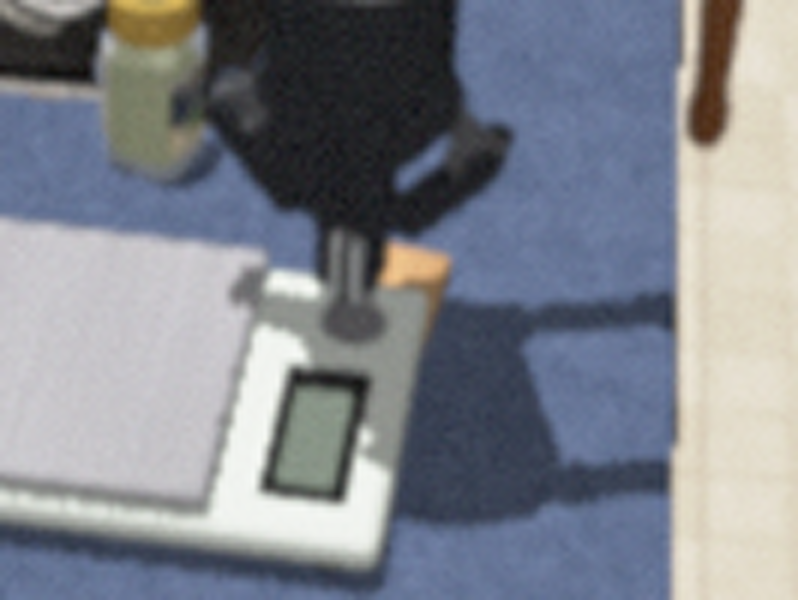

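The closed fingertips hang at crop (350,300), centred on the key (353,320), about 13 mm above it. Press.

Emit:
{"name": "step_arm", "arguments": {
  "targets": [
    [[0,0,0],[0,0,5],0],
    [[0,0,0],[0,0,5],0],
    [[0,0,0],[0,0,2],0],
    [[0,0,0],[0,0,1],0]
  ]
}}

```text
time: 11.77
tool_pos: [0.4358, 0.3036, 0.1041]
tcp_rot: [-2.129, -2.31, 0.002]
wrist_force: [-0.9, -1.3, 2.0]
width: -0.002
grip_force: 1.0
```

Emit:
{"name": "step_arm", "arguments": {
  "targets": [
    [[0,0,0],[0,0,1],0],
    [[0,0,0],[0,0,0],0]
  ]
}}

```text
time: 11.93
tool_pos: [0.4358, 0.3036, 0.1036]
tcp_rot: [-2.129, -2.31, 0.002]
wrist_force: [-1.7, -2.4, 3.1]
width: -0.001
grip_force: 1.2
```

```bash
python3 f.py
```

```text
[0.43618931 0.30395098 0.10400428] [-1.08 -0.72  1.98]
```

Emit:
{"name": "step_arm", "arguments": {
  "targets": [
    [[0,0,0],[0,0,1],0],
    [[0,0,0],[0,0,1],0],
    [[0,0,0],[0,0,0],0]
  ]
}}

```text
time: 12.48
tool_pos: [0.4364, 0.304, 0.1022]
tcp_rot: [-2.129, -2.31, -0.0]
wrist_force: [-1.5, 0.2, 4.0]
width: 0.001
grip_force: 1.9
```

```bash
python3 f.py
```

```text
[0.43636352 0.30403145 0.10213014] [-1.86 -0.99  4.71]
```

Emit:
{"name": "step_arm", "arguments": {
  "targets": [
    [[0,0,0],[0,0,0.7],0],
    [[0,0,0],[0,0,0.7],0],
    [[0,0,0],[0,0,0],0],
    [[0,0,0],[0,0,0],0]
  ]
}}

```text
time: 13.12
tool_pos: [0.4364, 0.304, 0.1018]
tcp_rot: [-2.129, -2.31, -0.0]
wrist_force: [-4.5, -3.0, 12.7]
width: 0.002
grip_force: 6.7
```

```bash
python3 f.py; python3 - <<'E'
from h import *
im=save("side","side7");a=cv2.imread("pics/side6.png")
# scale motion: template matching on the display / platform front-left region
for r in((250,285,282,312),(225,270,225,280)):
    T=a[r[0]:r[1],r[2]:r[3]];S=im[r[0]-6:r[1]+6,r[2]-6:r[3]+6,::-1].copy()
    m=cv2.matchTemplate(S,T,cv2.TM_CCOEFF_NORMED);print(cv2.minMaxLoc(m)[1::2])
E
```

```text
[0.43639688 0.30406166 0.10180833] [-4.85 -2.91 13.68]
(0.992713987827301, (6, 6))
(0.9913550019264221, (6, 6))
```

Key bottomed out (13.7 N, scale unmoved). Release straight up.

Emit:
{"name": "step_arm", "arguments": {
  "targets": [
    [[0,0,0],[0,0,-1.5],0],
    [[0,0,0],[0,0,-3],0],
    [[0,0,0],[0,0,-10],0],
    [[0,0,0],[0,0,-30],0],
    [[0,0,0],[0,0,-35],0]
  ]
}}

```text
time: 13.88
tool_pos: [0.4345, 0.3027, 0.1783]
tcp_rot: [-2.128, -2.309, 0.009]
wrist_force: [1.1, 0.6, 0.2]
width: -0.0
grip_force: 0.0
```

Emit:
{"name": "step_arm", "arguments": {
  "targets": [
    [[0,0,0],[-30,0,-10],0],
    [[0,0,0],[-35,0,0],0],
    [[0,0,0],[-35,0,0],0],
    [[0,0,0],[-20,0,0],0],
    [[0,0,0],[0,0,0],0]
  ]
}}

```text
time: 14.3
tool_pos: [0.446, 0.1813, 0.1903]
tcp_rot: [2.132, 2.306, -0.001]
wrist_force: [0.1, 1.1, -0.3]
width: -0.0
grip_force: 0.0
```

```bash
python3 f.py; python3 - <<'E'
from h import *
save("side","side8")
a=cv2.imread("pics/side8.png")[190:290,240:373]
cv2.imwrite("pics/m8.png",cv2.resize(a,(798,600),interpolation=2))
E
```

```text
[0.44608631 0.18521337 0.19003424] [-0.02  0.51  0.11]
```

View pics/m8.png

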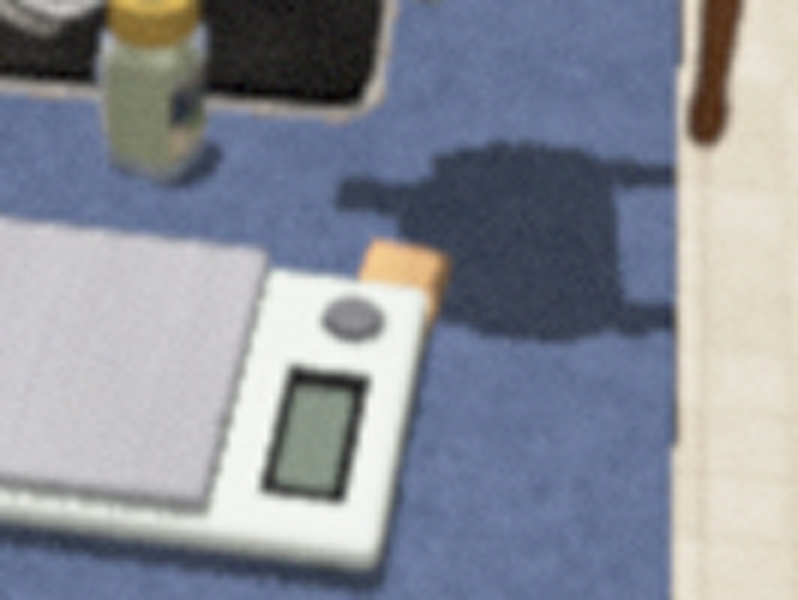

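The shim (372,240)–(450,254) and scale are exactly where they were, the key is up at (353,319), and the arm is clear. Handing in.

```bash
python3 -c "from workcell import *;print(finish_job())"
```

```text
the job is handed in; nothing more can be done
None
```

I pushed the shim under the stub until it was snug (about 4 N of resistance), pressed the key to its stop and released it, then handed the job in; the scale did not visibly move, and the hand-in call returned no verdict.

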